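# Fit the cup head on the tube mixer and press a sample tube down into it

### The job

Fit the loose cup head onto the square drive shaft of the tube mixer, square bore over square shaft, all the way down onto its seat, and let go of it. Then take the sample tube out of its round stand, set it upright in the cup, and press it straight down with the gripper until the sprung shaft is all the way down. The program finishes while the gripper still holds the tube pressed down, touching only the tube and not the head; leave the label roll and the cotton jar where they are.

Things in the scene. Friction and masses are not known exactly. Their poses are not given: they have to be found in the camera images.
- plunger_seat (a point): centre of the flat top of the round seat flange (34 mm across, 66 mm above the desk when up) on the mixer's sprung shaft; it sinks with the shaft. Above it stands the square steel shaft, 14 mm wide, 20 mm tall, its last 4 mm tapering to 9 mm. x and y are square to the shaft's sides (and the mixer's), z up.
- mixer: the fixed tube mixer: a grey box 130 mm (its x, dial on the -x face) by 104 mm (its y) by 50 mm high, the sprung shaft standing up from the middle of its top. Origin under its centre.
- plunger (a joint): how far the shaft is pressed down: 0 = up, 0.010 m = down on its stop. A spring pushes it up with about 3.5 N at 0 rising to 10.5 N at 0.010; it stays up under the weight of the head and tube alone.
- head_mid (a point): centre (half-way up) of the loose cup head, which stands upright on the desk, 54 mm high, 60 to 130 g. Lower 30 mm: a grey square hub, 46 x 46 mm, flat sides to grasp it by; upper 24 mm: a black round cup, 28 mm across at its foot, 43 mm at the rim. x and y are square to the hub's sides, z up. The underside is 27 mm below this point.
- cup_floor (a point): centre of the floor of the cup in the head (5 mm above head_mid). The cup is a funnel, 36 mm wide inside at the rim 22 mm above this floor, narrowing to 21 mm over the lowest 6 mm.
- tube_mid (a point): centre (half-way up) of the sample tube that stands upright in the round stand: 105 mm tall, 17.6 mm in diameter, with a screw cap 24 mm in diameter over its top 17 mm, 10 to 18 g. Its flat bottom is 52.5 mm below this point; z points up through the cap.
- tube: the same sample tube as a body; origin at the centre of its bottom.
- head: the same cup head; origin at the centre of its underside. There a central square bore opens, 16.5 mm wide, 23 mm deep, parallel to the hub's sides (any of the four quarter turns fits). Fitted, the underside rests on the seat flange.
- stand: the fixed round tube stand: foot 68 mm across and 6 mm thick, and on it an upright sleeve 32 mm across with a 21 mm hole, its top 42 mm above the desk. The tube's bottom rests 6 mm above the desk. Origin under its centre. It stands on one side of the mixer, the cup head on the other; which is which varies.
- label_roll: bystander: white roll of labels, 60 x 76 x 32 mm, behind the mixer. Not to be moved by more than 30 mm.
- cotton_jar: bystander: round steel jar with a lid, 74 mm across, 96 mm high, right behind. Not to be moved by more than 30 mm.
Things that resemble listed ones, but are neither listed nor needed, are in the scene too. There is more than one size of the tube; the job needs the smaller.

How it is judged:
By the outcome, as a careful person would: the job done as asked, in the order asked, and still so for the second after the job is handed in, while the arm keeps its last pose, push and grip.
It also fails if it takes over 58 s, if anything falls off the work surface, if the arm or the gripper's body presses on something with over 40 N, if the wrist force passes 120 N, or if a joint passes its speed limit or range.

### The arm

A 7-joint arm with a two-finger parallel gripper is mounted at the origin on a cart in front of the work surface, level with it; the furniture and walls round the work are solid. World frame = base frame: x ahead of the robot, y to its left, z up, the work surface at z = 0. Lengths are in mm, angles in rad, forces in N, time in s.
With the tool pointing down it reaches from about 400 to 750 mm from the base axis. Payload 19.5 kg.
Tool frame: the origin (TCP) lies at the very end of the fingers, on their centre line; the grasp point (between the pads) lies 19 mm behind it; z points along the fingers, y is the line along which they close (so a half turn about z gives the same grasp; the last joint's range is limited). The gripper opens to 85 mm and grips with 20 to 120 N. Pads are 22 mm wide; open, the fingers measure 114 mm over their backs; the gripper's body (76 mm by 85 mm) begins 54 mm behind the grasp point. The pads swing forward as they close: fully open they stand 13 mm farther back than shut.
Start: joints at [-1.2, 0.707, -0.028, 1.485, 0.022, 0.951, -0.075], TCP at [230.66, 526.676, 206.468] pointing down, gripper open.
Joint ranges: [-2.71, 2.71], [-0.32, 2.16], [-1.57, 1.52], [0, 2.45], [-1.46, 4.6], [0, 2.02], [-2.83, 2.83]. Speed limits (rad/s): [1.89, 1.89, 2.57, 2.57, 3.01, 3.01, 3.01].

### API

Orientations are given as a unit quaternion [w, x, y, z].
In Python, from workcell import robot gives the robot as it stands.
- The arm moves only by the tool play_rows, never from a script. Its argument "motion" is text: rows parted by semicolons, each of 7 numbers parted by spaces: the turn, a rotation vector about the world's x, y, z in degrees, then the shift along the world's x, y, z in m, then the closure, from 0 (fully open) to 1 (shut). A call has exactly 8 rows; each row shifts and turns the commanded pose from where the row before left it; what a row does not reach is not made up. A row lasts 1/10 s, in which the tool goes at most 50 mm and 8.59 degrees, less where a joint would pass 70% of its speed; a pose out of reach is approached as far as the arm can. A call with a gripper value outside its range is refused whole. The fingers move at their own pace and stop on an object; "grip_force" is the grip in N (left out, the last holds). Time passes only in rows, so rows that do not move let the fingers close, or fill a call up. It gives the time, the measured TCP pose, the force, the opening and the grip force at its end, in the units of the state.
- robot.observe(): the state, without advancing time (a new reading comes with each control period).
- robot.get_image(name): name is "scene" or "top" or "wrist"; returns the picture (384x512x3 uint8, red, green, blue); there is no depth.
- robot.camera_info(name): a dict with "fovy" (degrees; the focal length in pixels is half the picture's height over the tangent of half this angle, whatever the lens; pixels are square), "cx", "cy" (the principal point, pixels), "world_to_cam" (4x4, takes a point from world to camera coordinates); the wrist camera has in their place "mount" (4x4, takes a point from camera to tool coordinates, whose origin is the TCP and whose axes are the flange's). Camera axes: x right, y down, z forward; pixel columns grow to the right and rows downward; lengths in mm; the calibration is good to about 2 mm. A picture is of the moment at which its call begins: read the wrist's pose just before it. camera_info takes no time and is no camera call.
- robot.job_done(): hands the job in; it is judged then, once.
The state is a dict: "time_s": time; "qpos": joint angles; "joint_velocities": joint speeds; "joint_efforts": joint torques, N m; "ee_pos": TCP position; "ee_rot": TCP orientation; "force": force on the tool from outside, world axes, zero at the start; "torque": the same for the moment, N m; "opening": finger opening in mm; "grip_force": force on a finger pad.
Only numpy, scipy, OpenCV 4.12 (cv2) and the standard library are available. Lean on these libraries where they do the work, as an engineer would, in place of code of your own. Each camera call takes 0.05 s, during which the arm holds its last target. There are 200 camera calls.

## Working session

There is one attempt and no reset: what is moved stays moved. The work goes in short steps, Python scripts to look and compute and a tool call to move; the robot and the scene stay as the last step left them, time stands still between calls to the robot, and variables do not carry over. Pictures are saved under pics/ and viewed, at most 10 in all, crops included, and the job is handed in when it is done.

Besides the shell and the picture viewer there is one more tool, called after "Request:" by a JSON object that holds its "op" and its "data". play_rows: Moves the arm, as the interface text tells. Its arguments: {"type":"object","properties":{"motion":{"type":"string"},"grip_force":{"type":"number"}},"required":["motion"]}

```bash
mkdir -p pics
cat > h.py <<'E'
import numpy as np, cv2
from workcell import robot
from scipy.spatial.transform import Rotation as R
def K(n):
    c=robot.camera_info(n); f=192/np.tan(np.radians(c["fovy"])/2); return c,f
def pose():
    s=robot.observe(); T=np.eye(4); q=s["ee_rot"]; T[:3,:3]=R.from_quat([q[1],q[2],q[3],q[0]]).as_matrix(); T[:3,3]=s["ee_pos"]; return T
def c2w(n,T=None):
    c,f=K(n)
    return (np.linalg.inv(np.array(c["world_to_cam"])) if n!="wrist" else T@np.array(c["mount"])),c,f
def ray(n,px,T=None):
    M,c,f=c2w(n,T); d=M[:3,:3]@np.array([(px[0]-c["cx"])/f,(px[1]-c["cy"])/f,1]); return M[:3,3],d/np.linalg.norm(d)
def atz(n,px,z,T=None):
    o,d=ray(n,px,T); return o+d*(z-o[2])/d[2]
def tri(rs):
    A=sum(np.eye(3)-np.outer(d,d) for o,d in rs); b=sum((np.eye(3)-np.outer(d,d))@o for o,d in rs); return np.linalg.solve(A,b)
def proj(n,p,T=None):
    M,c,f=c2w(n,T); q=np.linalg.inv(M)@np.append(p,1); return q[:2]/q[2]*f+[c["cx"],c["cy"]]
def save(n,name,crop=None,s=1):
    im=robot.get_image(n)[:,:,::-1]; cv2.imwrite(f"pics/{name}_raw.png",im)
    return im
E
python3 - <<'E'
from h import *
np.set_printoptions(precision=3,suppress=True)
a=save("scene","s0"); b=save("top","t0")
cv2.imwrite("pics/s0.png",cv2.resize(a,(800,600),interpolation=cv2.INTER_CUBIC)); cv2.imwrite("pics/t0.png",cv2.resize(b,(800,600),interpolation=cv2.INTER_CUBIC))
for n in("scene","top","wrist"):print(robot.camera_info(n))
print(robot.observe())
E
```

```text
{'fovy': 52.62829603052066, 'cx': 258.8278250918587, 'cy': 190.83289600518782, 'world_to_cam': array([[   0.675,   -0.737,    0.016, -375.899],
       [  -0.318,   -0.311,   -0.896,  275.451],
       [   0.665,    0.6  ,   -0.444,  621.489],
       [   0.   ,    0.   ,    0.   ,    1.   ]])}
{'fovy': 45.70822928168834, 'cx': 259.23085901720526, 'cy': 193.7604834086135, 'world_to_cam': array([[   0.011,   -1.   ,    0.004,   28.011],
       [  -0.992,   -0.012,   -0.128,  602.643],
       [   0.129,   -0.003,   -0.992, 1532.841],
       [   0.   ,    0.   ,    0.   ,    1.   ]])}
{'fovy': 60.472080807863215, 'cx': 254.53498108090128, 'cy': 193.5617082142456, 'mount': array([[  -0.   ,   -0.951,   -0.31 ,   80.245],
       [   1.   ,   -0.   ,   -0.   ,   -1.108],
       [  -0.   ,   -0.31 ,    0.951, -167.679],
       [   0.   ,    0.   ,    0.   ,    1.   ]])}
{'time_s': 0.1, 'qpos': array([-1.2  ,  0.707, -0.028,  1.485,  0.022,  0.951, -0.076]), 'joint_velocities': array([ 0.   , -0.002,  0.001,  0.001, -0.   ,  0.003,  0.001]), 'joint_efforts': array([  0.004, -88.429,   1.237, -23.646,   0.017,   0.005,  -0.   ]), 'ee_pos': array([230.58 , 526.473, 206.101]), 'ee_rot': array([-0.   ,  0.205,  0.979, -0.   ]), 'force': array([-0.457,  0.872,  1.382]), 'torque': array([ 0.024, -0.021,  0.015]), 'grip_force': 0.0, 'opening': 85.30944037160577}
```

View pics/s0.png

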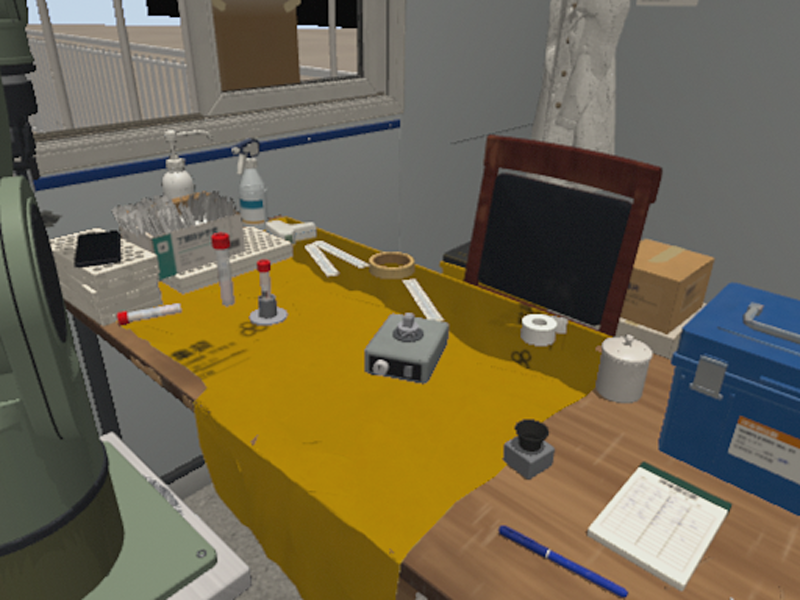

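View pics/t0.png

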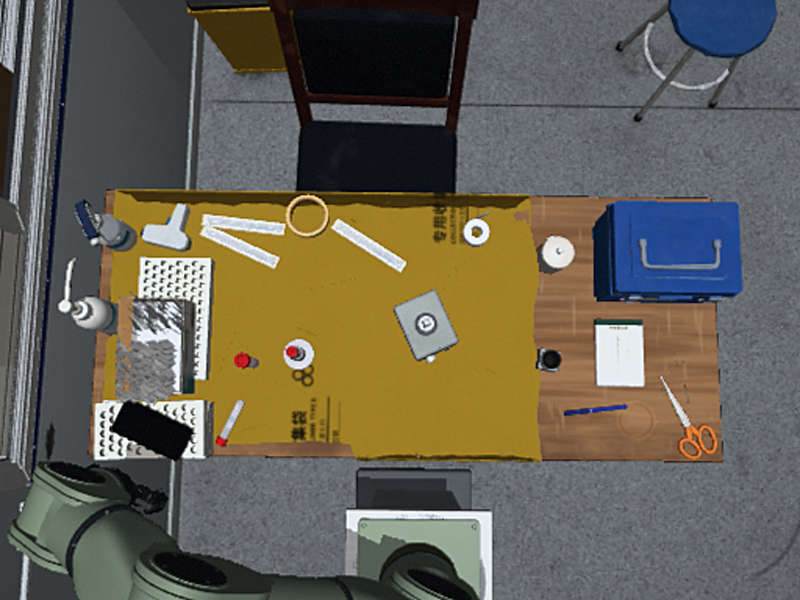

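The scene picture shows the head at about (530,448), the mixer shaft at (408,322) and the stand with the small tube at (266,295). In the top picture they are at (549,358), (425,323) and (295,353). The larger tube stands loose at top (245,360).

Run:
```python
from h import *
np.set_printoptions(precision=1,suppress=True)
k=1.5625
def t(a,b): 
    rs=[ray("scene",np.array(a)/k),ray("top",np.array(b)/k)]; return tri(rs)
print("rim",t((532,428),(549,357)))
print("shaft",t((408,316),(425,323)))
print("cap",t((263,263),(292,352)))
print("standfoot", atz("top",np.array((299,354))/k,6), atz("scene",np.array((268,316))/k,3))
print("big", t((220,239),(243,360)))
# mixer edges from top: box top corners at z=50
for p in[(393,305),(436,290),(458,343),(415,361)]: print(atz("top",np.array(p)/k,50))
print("head z0", atz("top",np.array((548,358))/k,54))
i=cv2.imread("pics/t0_raw.png");s=cv2.imread("pics/s0_raw.png")
a=cv2.resize(i[175:255,335:375],(300,600),interpolation=cv2.INTER_CUBIC)
b=cv2.resize(s[255:315,310:360],(500,600),interpolation=cv2.INTER_CUBIC)
cv2.imwrite("pics/c1.png",np.hstack([a,b]))
```

```text
rim [ 485.7 -278.8   51.5]
shaft [553.6  -8.2  82.7]
cap [485.7 270.6 109.8]
standfoot [488.4 270.3   6. ] [487.1 274.7   3. ]
big [465.9 367.3 133.8]
[595.5  61.4  50. ]
[629.9 -32.6  50. ]
[513.9 -81.2  50. ]
[473.7  12.   50. ]
head z0 [ 483.3 -276.    54. ]
```

View pics/c1.png

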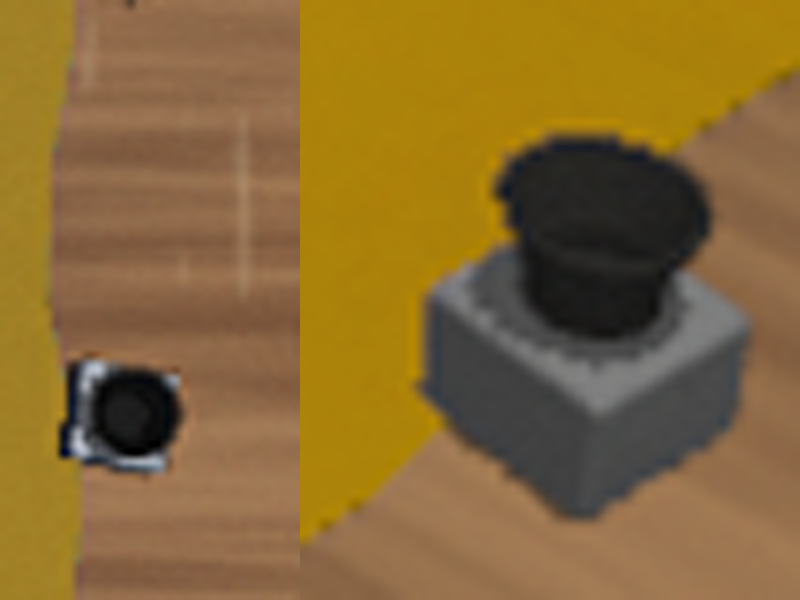

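Request:
{"op": "play_rows", "data": {"motion": "0 0 -2.8 0.03 -0.0257 0 0;0 0 -2.8 0.03 -0.0257 0 0;0 0 -2.8 0.03 -0.0257 0 0;0 0 -2.8 0.03 -0.0257 0 0;0 0 -2.8 0.03 -0.0257 0 0;0 0 -2.8 0.03 -0.0257 0 0;0 0 -2.8 0.03 -0.0257 0 0;0 0 -2.8 0.03 -0.0257 0 0", "grip_force": 60}}

```text
time_s: 0.9
ee_pos: [471.7, 319.8, 206.3]
ee_rot: [-0.0, 0.392, 0.92, -0.0]
force: [0.7, 0.3, 0.1]
opening: 85.4
grip_force: 0.0
```

Request:
{"op": "play_rows", "data": {"motion": "0 0 -2.8 0.0104 -0.0411 0 0;0 0 -2.8 0.0104 -0.0411 0 0;0 0 -2.8 0.0104 -0.0411 0 0;0 0 -2.8 0.0104 -0.0411 0 0;0 0 -2.8 0.0104 -0.0411 0 0;0 0 -2.8 0.0104 -0.0411 0 0;0 0 -2.8 0.0104 -0.0411 0 0;0 0 -2.8 0.0104 -0.0411 0 0"}}

```text
time_s: 1.7
ee_pos: [553.9, -9.4, 206.4]
ee_rot: [-0.0, 0.563, 0.826, -0.0]
force: [0.2, 0.4, 0.7]
opening: 85.9
grip_force: 0.0
```

Run:
```python
from h import *
T=pose(); save("wrist","w1"); np.save("w1T.npy",T); print(T, robot.observe()["qpos"],robot.observe()["joint_velocities"])
k=[(323,284.5),(339.7,296.2),(354.7,287.5)]
P=[atz("scene",p,30) for p in k]; print(P)
```

```text
[[-3.65503548e-01  9.30809845e-01 -4.34559914e-04  5.53932826e+02]
 [ 9.30809927e-01  3.65503596e-01  3.32833753e-05 -9.43342273e+00]
 [ 1.89813705e-04 -3.92327490e-04 -9.99999905e-01  2.06350316e+02]
 [ 0.00000000e+00  0.00000000e+00  0.00000000e+00  1.00000000e+00]] [-0.08468278  0.67994577  0.10661504  1.56198759 -0.07971519  0.90389591
  0.41150513] [-0.06653709 -0.01566929  0.00416675  0.0372703   0.01547831 -0.03320851
 -0.05739244]
[array([ 459.07386185, -258.71341761,   30.        ]), array([ 452.83955068, -300.42905339,   30.        ]), array([ 494.19747742, -308.38322352,   30.        ])]
```

Request:
{"op": "play_rows", "data": {"motion": "0 0 -2.8 -0.0086 -0.0336 -0.007 0;0 0 -2.8 -0.0086 -0.0336 -0.007 0;0 0 -2.8 -0.0086 -0.0336 -0.007 0;0 0 -2.8 -0.0086 -0.0336 -0.007 0;0 0 -2.8 -0.0086 -0.0336 -0.007 0;0 0 -2.8 -0.0086 -0.0336 -0.007 0;0 0 -2.8 -0.0086 -0.0336 -0.007 0;0 0 -2.8 -0.0086 -0.0336 -0.007 0"}}

```text
time_s: 2.55
ee_pos: [484.5, -277.7, 150.0]
ee_rot: [-0.0, 0.713, 0.701, -0.0]
force: [0.8, -0.3, 0.4]
opening: 85.6
grip_force: 0.0
```

Run:
```python
from h import *
for i in range(3): robot.get_image("wrist")
T=pose(); save("wrist","w2"); np.save("w2T.npy",T); print(T, robot.observe()["qpos"],robot.observe()["joint_velocities"])
a=cv2.imread("pics/w1_raw.png");b=cv2.imread("pics/w2_raw.png")
cv2.imwrite("pics/w12.png",np.vstack([cv2.resize(x,(400,300),interpolation=cv2.INTER_AREA) for x in(a,b)]))
```

```text
[[ 1.80389348e-02  9.99836315e-01 -1.39257707e-03  4.83973682e+02]
 [ 9.99837269e-01 -1.80391650e-02 -1.52969116e-04 -2.78143045e+02]
 [-1.78065005e-04 -1.38959106e-03 -9.99999019e-01  1.49849159e+02]
 [ 0.00000000e+00  0.00000000e+00  0.00000000e+00  1.00000000e+00]] [ 0.38596877  0.76019571  0.14576467  1.62432478 -0.14471098  0.76849876
  0.58105768] [-0.03061258 -0.01340561 -0.01308604  0.00306202  0.00021552  0.00029024
 -0.00124582]
```

View pics/w12.png

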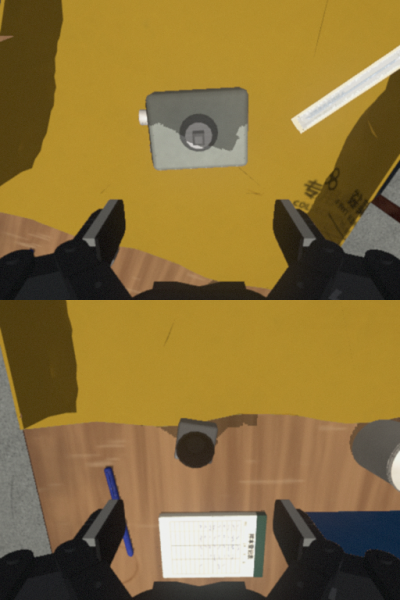

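Run:
```python
from h import *
a=cv2.imread("pics/w1_raw.png")[135:205,205:305];b=cv2.imread("pics/w2_raw.png")[145:217,210:290]
f=lambda x,s:cv2.resize(x,None,fx=s,fy=s,interpolation=cv2.INTER_CUBIC)
A=f(a,4);B=f(b,5)
c=np.zeros((360,800,3),np.uint8);c[:280,:400]=A;c[:360,400:]=B
cv2.imwrite("pics/c2.png",c)
```

```text
(no output)
```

View pics/c2.png

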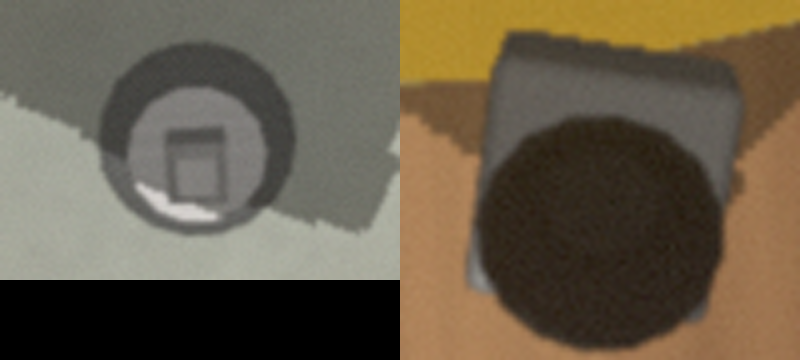

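```bash
cat > m.py <<'E'
from h import *
np.set_printoptions(precision=1,suppress=True)
T1=np.load("w1T.npy");T2=np.load("w2T.npy")
m=lambda x,y:(205+x/4-.4,135+y/4-.4)
h=lambda x,y:(210+(x-400)/5-.4,145+y/5-.4)
g=lambda a,b:np.degrees(np.arctan2(*(b-a)[1::-1]))
print("shaft top",atz("wrist",m(197,177),86,T1),"flange",atz("wrist",m(198,152),66,T1))
print("tri shaft",tri([ray("wrist",m(197,177),T1),ray("scene",np.array((408,316))/1.5625),ray("top",np.array((425,323))/1.5625)]))
print("toolyaw1",np.degrees(np.arctan2(T1[1,1],T1[0,1])))
print("mix edge yaw",g(atz("wrist",m(165,131),82,T1),atz("wrist",m(222,128),82,T1)))
# mixer box top corners from picture w12 (half-scale 400 of 512)
k=1.28
C=[atz("wrist",(np.array(p))*k,50,T1) for p in[(148,93),(246,89),(246,163),(154,169)]];print(C,[g(C[0],C[1]),g(C[3],C[2])],sum(C)/4)
print("rim",atz("wrist",h(600,232),54,T2))
print("tri rim",tri([ray("wrist",h(600,232),T2),ray("scene",np.array((532,428))/1.5625),ray("top",np.array((549,357))/1.5625)]))
a,b,c=[atz("wrist",h(*p),30,T2) for p in[(497,60),(742,95),(470,290)]]
print(a,b,c,g(a,b),g(a,c)+90, (b-a),(c-a))
E
python3 m.py
```

```text
shaft top [552.8 -11.1  86. ] flange [552.8 -10.4  66. ]
tri shaft [552.9  -9.7  84.1]
toolyaw1 21.438579874412888
mix edge yaw 24.50988167734985
[array([476.8,  12.5,  50. ]), array([587.3,  61.1,  50. ]), array([627.9, -27.2,  50. ]), array([515.5, -80.6,  50. ])] [np.float64(23.706765485146132), np.float64(25.421681107410596)] [551.9  -8.6  50. ]
rim [ 478.6 -283.    54. ]
tri rim [ 482.  -280.4   55.2]
[ 460.6 -258.3   30. ] [ 504.  -265.5   30. ] [ 453.7 -301.5   30. ] -9.31447365299732 -9.004873374390485 [43.4 -7.1  0. ] [ -6.8 -43.1   0. ]
```

Request:
{"op": "play_rows", "data": {"motion": "0 0 -4 -0.0025 -0.0025 -0.015 0;0 0 -4 -0.002 -0.0025 -0.015 0;0 0 0 0 0 -0.025 0;0 0 0 0 0 -0.025 0;0 0 0 0 0 -0.025 0;0 0 0 0 0 -0.02 0;0 0 0 0 0 -0.012 0;0 0 0 0 0 -0.008 0"}}

```text
time_s: 3.55
ee_pos: [480.9, -280.7, 4.9]
ee_rot: [-0.0, 0.759, 0.651, 0.0]
force: [0.7, 0.2, 0.8]
opening: 85.3
grip_force: 0.0
```

Request:
{"op": "play_rows", "data": {"motion": "0 0 0 0 0 0 0.2;0 0 0 0 0 0 0.4;0 0 0 0 0 0 0.6;0 0 0 0 0 0 0.8;0 0 0 0 0 0 1;0 0 0 0 0 0 1;0 0 0 0 0 0 1;0 0 0 0 0 0 1"}}

```text
time_s: 4.35
ee_pos: [480.9, -281.7, 6.6]
ee_rot: [0.0, 0.76, 0.65, 0.0]
force: [-2.8, 1.1, 13.4]
opening: 38.1
grip_force: 58.5
```

Run:
```python
from h import *
print(robot.observe()["opening"],robot.observe()["force"],pose()[:3,3])
a=save("wrist","w3");b=save("scene","s3"); np.save("w3T.npy",pose()); print(robot.observe())
cv2.imwrite("pics/c3.png",np.hstack([cv2.resize(a[130:384,128:384],(400,400)),cv2.resize(b[220:340,290:410],(400,400),interpolation=cv2.INTER_CUBIC)]))
```

```text
38.08504530726537 [-2.75541092  1.0545946  13.39661073] [ 480.87162772 -281.69883289    6.58862293]
{'time_s': 4.45, 'qpos': array([ 0.41309567,  0.98666868,  0.11599167,  1.72394429, -0.22727859,
        0.44291419,  0.52855683]), 'joint_velocities': array([-0.00155159,  0.00068679,  0.00053318, -0.00041604,  0.00086586,
        0.0005439 ,  0.00044742]), 'joint_efforts': array([ 6.20062114e-02, -8.83730865e+01,  4.58477363e+00, -1.22861543e+01,
       -2.60912266e-02, -8.47867392e-01, -5.31653117e-03]), 'ee_pos': array([ 480.90031473, -281.72938641,    6.61352358]), 'ee_rot': array([5.37348237e-04, 7.59595409e-01, 6.50395627e-01, 2.32500947e-04]), 'force': array([-3.35366689,  1.88199194, 12.90535102]), 'torque': array([0.28791411, 0.54043545, 0.03127931]), 'grip_force': 58.4812529606279, 'opening': 38.175447193750266}
```

View pics/c3.png

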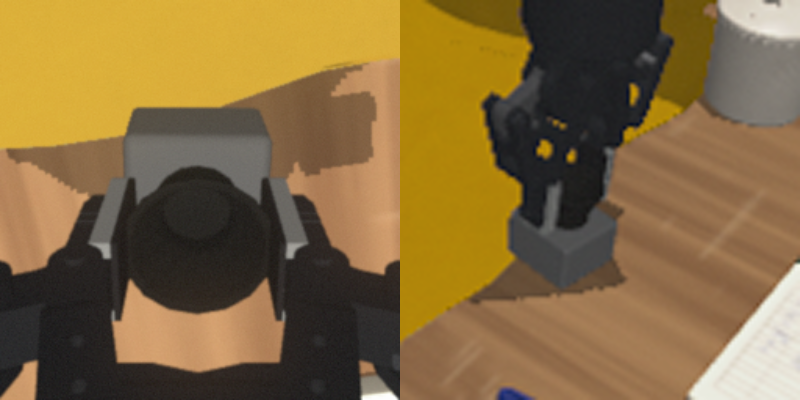

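Run:
```python
from h import *
np.set_printoptions(precision=1,suppress=True)
T=np.load("w3T.npy")
def cr(p):
    u=proj("scene",p); return (u-[290,220])*3.333+[400,0]
def cw(p):
    u=proj("wrist",p,T); return (u-[128,130])*[400/256,400/254]
for y in(-19,-23,-29):
  for z in (0,-12,-24,-34):
    for x in(-11,11):
      p=T@np.array([x,y,z,1]); print(y,z,x,"world",p[:3],"scene",cr(p[:3]),"wrist",cw(p[:3]))
a=cv2.imread("pics/s3_raw.png")[262:312,312:362]
cv2.imwrite("pics/c4.png",cv2.resize(a,(600,600),interpolation=cv2.INTER_CUBIC))
```

```text
-19 0 -11 world [ 460.4 -289.7    6.6] scene [552.3 269.9] wrist [148.  192.2]
-19 0 11 world [ 463.8 -267.9    6.6] scene [524.  249.4] wrist [146.1 135.5]
-19 -12 -11 world [ 460.4 -289.7   18.6] scene [554.5 253.9] wrist [144.8 209.1]
-19 -12 11 world [ 463.8 -267.9   18.6] scene [525.9 233.6] wrist [142.6 149.3]
-19 -24 -11 world [ 460.4 -289.7   30.6] scene [556.6 237.7] wrist [141.1 228.4]
-19 -24 11 world [ 463.8 -267.9   30.6] scene [527.8 217.5] wrist [138.6 165.1]
-19 -34 -11 world [ 460.4 -289.7   40.6] scene [558.5 223.9] wrist [137.6 246.7]
-19 -34 11 world [ 463.8 -267.9   40.6] scene [529.5 203.9] wrist [134.9 180.2]
-23 0 -11 world [ 456.5 -289.1    6.6] scene [547.7 272.9] wrist [137.  192.2]
-23 0 11 world [ 459.9 -267.3    6.6] scene [519.4 252.2] wrist [134.7 135.5]
-23 -12 -11 world [ 456.5 -289.1   18.6] scene [549.8 256.8] wrist [133.  209.1]
-23 -12 11 world [ 459.9 -267.3   18.6] scene [521.3 236.4] wrist [130.4 149.3]
-23 -24 -11 world [ 456.5 -289.    30.6] scene [552.  240.6] wrist [128.6 228.5]
-23 -24 11 world [ 459.8 -267.3   30.6] scene [523.2 220.3] wrist [125.6 165.2]
-23 -34 -11 world [ 456.4 -289.    40.6] scene [553.8 226.8] wrist [124.3 246.7]
-23 -34 11 world [ 459.8 -267.3   40.6] scene [524.8 206.7] wrist [120.9 180.2]
-29 0 -11 world [ 450.6 -288.1    6.6] scene [540.7 277.4] wrist [120.5 192.2]
-29 0 11 world [ 453.9 -266.4    6.6] scene [512.4 256.5] wrist [117.5 135.5]
-29 -12 -11 world [ 450.5 -288.1   18.6] scene [542.8 261.3] wrist [115.5 209.1]
-29 -12 11 world [ 453.9 -266.4   18.6] scene [514.3 240.6] wrist [112.1 149.3]
-29 -24 -11 world [ 450.5 -288.1   30.6] scene [544.9 244.9] wrist [109.8 228.5]
-29 -24 11 world [ 453.9 -266.4   30.6] scene [516.1 224.5] wrist [106.  165.2]
-29 -34 -11 world [ 450.5 -288.1   40.6] scene [546.7 231.2] wrist [104.4 246.7]
-29 -34 11 world [ 453.9 -266.4   40.6] scene [517.7 210.9] wrist [100.1 180.2]
```

View pics/c4.png

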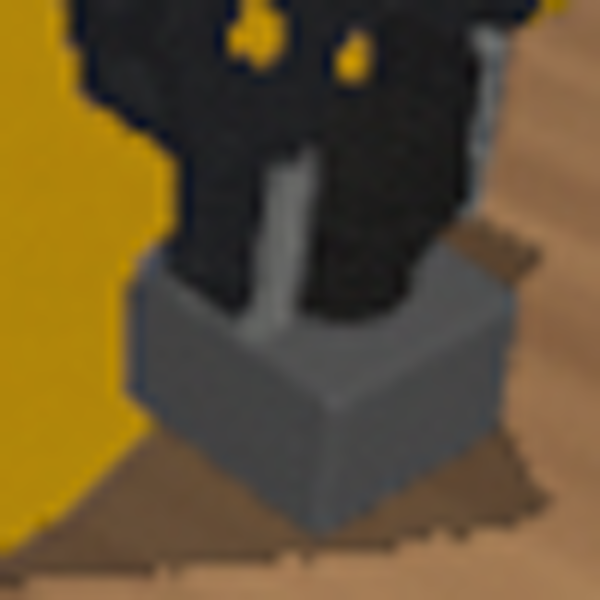

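The crop shows both fingertips standing on the hub's top face, clamping the cup instead of the hub. The tips are about 24 mm higher than I assumed, so I'll open and go lower while watching the force.

Request:
{"op": "play_rows", "data": {"motion": "0 0 0 0 0 0 0.25;0 0 0 0 0 0 0.25;0 0 0 0 0 0 0.25;0 0 0 0 0 0 0.25;0 0 0 0 -0.001 -0.002 0.25;0 0 0 0 0 -0.002 0.25;0 0 0 0 0 -0.002 0.25;0 0 0 0 0 0 0.25"}}

```text
time_s: 5.25
ee_pos: [480.4, -282.4, -0.9]
ee_rot: [-0.0, 0.76, 0.65, -0.0]
force: [-0.5, 1.0, 0.4]
opening: 64.2
grip_force: 0.0
```

Request:
{"op": "play_rows", "data": {"motion": "0 0 0 0 0 -0.002 0.25;0 0 0 0 0 -0.002 0.25;0 0 0 0 0 -0.002 0.25;0 0 0 0 0 -0.002 0.25;0 0 0 0 0 -0.001 0.25;0 0 0 0 0 -0.001 0.25;0 0 0 0 0 0 0.25;0 0 0 0 0 0 0.25"}}

```text
time_s: 6.05
ee_pos: [480.6, -282.5, -10.5]
ee_rot: [-0.0, 0.76, 0.65, -0.0]
force: [-1.4, 0.0, 0.6]
opening: 64.0
grip_force: 0.0
```

Request:
{"op": "play_rows", "data": {"motion": "0 0 0 0 0 -0.002 0.25;0 0 0 0 0 -0.001 0.4;0 0 0 0 0 0 0.6;0 0 0 0 0 0 0.8;0 0 0 0 0 0 1;0 0 0 0 0 0 1;0 0 0 0 0 0 1;0 0 0 0 0 0 1"}}

```text
time_s: 6.85
ee_pos: [480.6, -282.5, -13.5]
ee_rot: [-0.0, 0.76, 0.65, -0.0]
force: [-0.8, 1.5, 4.3]
opening: 44.7
grip_force: 61.8
```

Request:
{"op": "play_rows", "data": {"motion": "0 0 0 0 0 0.005 1;0 0 0 0 0 0.01 1;0 0 0 0 0 0.02 1;0 0 0 0 0 0.025 1;0 0 0 0 0 0.025 1;0 0 0 0 0 0.025 1;0 0 0 0 0 0.01 1;0 0 0 0 0 0 1"}}

```text
time_s: 7.65
ee_pos: [481.1, -282.7, 107.7]
ee_rot: [0.001, 0.76, 0.65, 0.0]
force: [0.5, 0.3, -0.8]
opening: 44.9
grip_force: 61.4
```

Run:
```python
from h import *
s=robot.observe();T=pose(); a=save("wrist","w5"); np.save("w5T.npy",T); b=save("scene","s5"); print(s["opening"],s["force"],T)
A=a[180:340,170:340]
u=proj("scene",[480,-282,130]);print(u)
u=u.astype(int);B=b[u[1]-40:u[1]+40,u[0]-40:u[0]+40]
cv2.imwrite("pics/c5.png",np.hstack([cv2.resize(A,(425,400),interpolation=cv2.INTER_CUBIC),cv2.resize(B,(375,400),interpolation=cv2.INTER_CUBIC)]))
```

```text
44.91204804670534 [ 0.45218501  0.34525279 -0.76596395] [[ 1.53781315e-01  9.88103274e-01  1.79663831e-03  4.81067144e+02]
 [ 9.88104680e-01 -1.53779793e-01 -9.57392672e-04 -2.82741562e+02]
 [-6.69716166e-04  1.92249582e-03 -9.99997928e-01  1.07681576e+02]
 [ 0.00000000e+00  0.00000000e+00  0.00000000e+00  1.00000000e+00]]
[344.88661511 241.94002038]
```

View pics/c5.png

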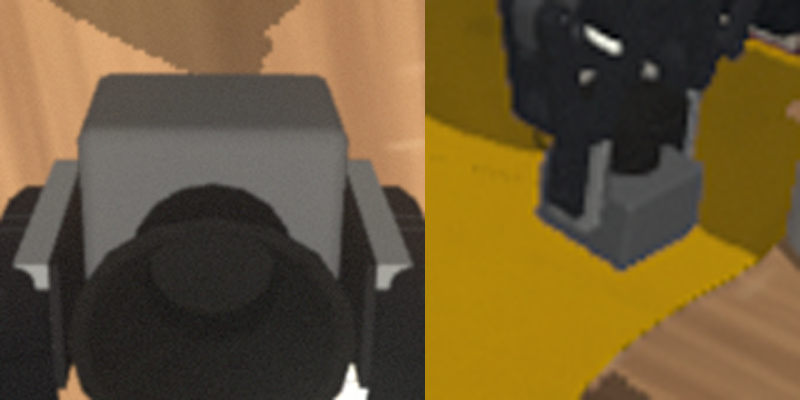

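Run:
```python
from h import *
np.set_printoptions(precision=1,suppress=True)
I=np.eye(4)
for px,z,o in[((255.3,232.5),-43.5,23),((254.6,266.5),-67.5,21.5),((254.8,209.7),-13.5,23)]:
    print(atz("wrist",px,z,I)-[o,0,0])
T1=np.load("w1T.npy")
m=lambda x,y:(205+x/4-.4,135+y/4-.4)
for p,z in[(m(197,177),86),(m(198,152),66)]:
    w=atz("wrist",p,z,T1);print(w,np.linalg.inv(T1)@np.append(w,1))
```

```text
[ -1.8  -0.6 -43.5]
[ -2.   -0.9 -67.5]
[ -3.1  -0.8 -13.5]
[553.  -11.2  86. ] [ -1.3  -1.5 120.4   1. ]
[552.9 -10.4  66. ] [ -0.6  -1.3 140.4   1. ]
```

Request:
{"op": "play_rows", "data": {"motion": "0 0 4 0.009 0.0343 0 1;0 0 4 0.009 0.0343 0 1;0 0 4 0.009 0.0343 0 1;0 0 4 0.009 0.0343 0 1;0 0 4 0.009 0.0343 0 1;0 0 4 0.009 0.0343 0 1;0 0 4.1 0.009 0.0343 0 1;0 0 4.1 0.009 0.034 0 1"}}

```text
time_s: 8.55
ee_pos: [552.2, -6.9, 105.3]
ee_rot: [-0.001, 0.548, 0.836, -0.001]
force: [0.5, -0.2, -0.7]
opening: 45.1
grip_force: 61.4
```

Run:
```python
from h import *
robot.get_image("top");robot.get_image("top")
for i in range(3):
    T=pose(); robot.get_image("wrist"); print(T[:3,3],np.degrees(np.arctan2(T[1,1],T[0,1])),robot.observe()["joint_velocities"][0])
```

```text
[552.77087185  -3.27600444 105.06525206] 23.816079673430067 0.0496440221345833
[552.27485585  -6.25323437 105.17703181] 23.553747078288275 0.03274775177883383
[552.04743043  -8.10453625 105.36896438] 23.386711383301638 0.018486692220843183
```

Request:
{"op": "play_rows", "data": {"motion": "0 0 0 0 0 -0.005 1;0 0 0 0 0 -0.008 1;0 0 0 0 0 -0.008 1;0 0 0 0 0 -0.005 1;0 0 0 0 0 -0.001 1;0 0 0 0 0 0 1;0 0 0 0 0 0 1;0 0 0 0 0 0 1"}}

```text
time_s: 9.6
ee_pos: [552.7, -8.4, 79.7]
ee_rot: [0.0, 0.549, 0.836, 0.0]
force: [0.1, 0.4, -0.6]
opening: 44.7
grip_force: 61.4
```

Run:
```python
from h import *
T=pose(); print(T,np.degrees(np.arctan2(T[1,1],T[0,1])))
a=save("scene","s6");b=save("wrist","w6")
print(proj("scene",[552.8,-10.6,80]))
B=a[185:235,235:290]; cv2.imwrite("pics/c6.png",np.hstack([cv2.resize(B,(440,400),interpolation=cv2.INTER_CUBIC),cv2.resize(b[180:340,170:314],(360,400),interpolation=cv2.INTER_CUBIC)]))
```

```text
[[-3.96253646e-01  9.18141049e-01  2.48052120e-04  5.52657379e+02]
 [ 9.18141075e-01  3.96253664e-01 -2.46304441e-05 -8.42387847e+00]
 [-1.20905783e-04  2.17986936e-04 -9.99999969e-01  7.96978817e+01]
 [ 0.00000000e+00  0.00000000e+00  0.00000000e+00  1.00000000e+00]] 23.344185401180862
[261.49899158 203.67158885]
```

View pics/c6.png

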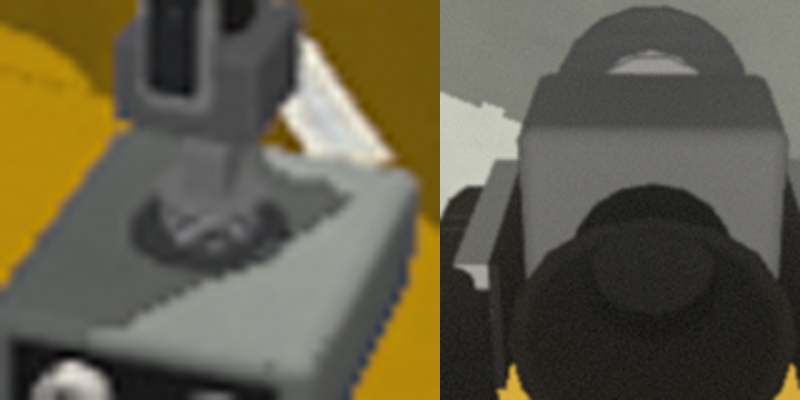

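Request:
{"op": "play_rows", "data": {"motion": "0 0 0 0 0 -0.003 1;0 0 0 0 0 -0.003 1;0 0 0 0 0 -0.002 1;0 0 0 0 0 -0.002 1;0 0 0 0 0 -0.002 1;0 0 0 0 0 -0.002 1;0 0 0 0 0 0 1;0 0 0 0 0 0 1"}}

```text
time_s: 10.5
ee_pos: [552.6, -8.6, 65.5]
ee_rot: [0.0, 0.549, 0.836, -0.0]
force: [0.9, -2.6, -1.6]
opening: 44.8
grip_force: 61.4
```

Request:
{"op": "play_rows", "data": {"motion": "0 0 0 0 -0.0005 -0.002 1;0 0 0 0 0 -0.002 1;0 0 0 0 0 -0.002 1;0 0 0 0 0 -0.002 1;0 0 0 0 0 -0.002 1;0 0 0 0 0 -0.001 1;0 0 0 0 0 0 1;0 0 0 0 0 0 1"}}

```text
time_s: 11.3
ee_pos: [552.6, -8.9, 54.5]
ee_rot: [-0.0, 0.549, 0.836, -0.0]
force: [-0.2, 0.4, -0.7]
opening: 44.7
grip_force: 61.4
```

Request:
{"op": "play_rows", "data": {"motion": "0 0 0 0 0 -0.001 1;0 0 0 0 0 -0.001 1;0 0 0 0 0 -0.0005 1;0 0 0 0 0 0 1;0 0 0 0 0 -0.0005 1;0 0 0 0 0 0 1;0 0 0 0 0 0 1;0 0 0 0 0 0 1"}}

```text
time_s: 12.1
ee_pos: [552.6, -8.9, 51.5]
ee_rot: [0.0, 0.549, 0.836, -0.0]
force: [-0.2, 0.1, 2.3]
opening: 44.8
grip_force: 61.8
```

Request:
{"op": "play_rows", "data": {"motion": "0 0 0 0 0 -0.0005 1;0 0 0 0 0 -0.0005 1;0 0 0 0 0 0 1;0 0 0 0 0 0 0.25;0 0 0 0 0 0 0.25;0 0 0 0 0 0 0.25;0 0 0 0 0 0 0.15;0 0 0 0 0 0 0.15"}}

```text
time_s: 12.9
ee_pos: [552.5, -8.9, 50.4]
ee_rot: [-0.0, 0.549, 0.836, -0.0]
force: [-0.7, -0.2, 0.1]
opening: 72.3
grip_force: 0.0
```

Request:
{"op": "play_rows", "data": {"motion": "0 0 0 0 0 0.005 0.15;0 0 0 0 0 0.01 0.15;0 0 0 0 0 0.02 0.15;0 0 0 0 0 0.03 0.15;0 0 0 0 0 0.03 0.15;0 0 0 0 0 0.03 0.15;0 0 0 0 0 0.025 0.15;0 0 0 0 0 0 0.15"}}

```text
time_s: 13.7
ee_pos: [553.7, -9.0, 204.2]
ee_rot: [0.002, 0.549, 0.836, 0.001]
force: [0.4, 0.5, -0.9]
opening: 72.5
grip_force: 0.0
```

Run:
```python
from h import *
robot.get_image("top");robot.get_image("top");robot.get_image("top")
T=pose(); np.save("w7T.npy",T); print(T[:3,3],np.degrees(np.arctan2(T[1,1],T[0,1])))
b=save("wrist","w7")
np.set_printoptions(precision=1,suppress=True)
# expected pixels if fitted: rim circle z=120, hub top corners z=96
c=np.array([552.8,-10.7]);a=np.radians(23.4);u=np.array([np.cos(a),np.sin(a)]);v=np.array([-u[1],u[0]])
for z in(66,93+3,120): print(z,proj("wrist",[*c,z],T),[proj("wrist",[*(c+23*(s*u+t*v)),z],T) for s in(-1,1) for t in(-1,1)])
for s in(-1,1): print(proj("wrist",[*(c+21.5*s*u),120],T),proj("wrist",[*(c+21.5*s*v),120],T))
g=cv2.cvtColor(b,cv2.COLOR_BGR2GRAY).astype(np.uint8)
m=(g<55).astype(np.uint8); n,l,s,ce=cv2.connectedComponentsWithStats(m)
for i in range(1,n):
    if s[i,4]>300: print(s[i],ce[i])
```

```text
[552.28781416  -8.86800701 200.36894605] 23.35052721594886
66 [255.6 176.1] [array([231.9, 199.1]), array([230.8, 152.1]), array([279.3, 199. ]), array([280.4, 152.1])]
96 [255.7 185.2] [array([229.7, 210.1]), array([228.3, 158.9]), array([281.7, 210.1]), array([283.1, 158.9])]
120 [255.8 193.8] [array([227.5, 220.7]), array([226. , 165.5]), array([284.1, 220.6]), array([285.7, 165.4])]
[228.7 193.8] [255.8 219. ]
[282.9 193.8] [255.8 167.4]
[ 230  168   51   48 1900] [254.9 191.7]
[    0   251   512   133 28787] [254.7 343.6]
[474 257  38  41 638] [494.9 275.9]
```

Request:
{"op": "play_rows", "data": {"motion": "0 0 0 -0.0082 0.035 0 0.15;0 0 0 -0.0082 0.035 0 0.15;0 0 0 -0.0082 0.035 0 0.15;0 0 0 -0.0082 0.035 0 0.15;0 0 0 -0.0082 0.035 0 0.15;0 0 0 -0.0082 0.035 0 0.15;0 0 0 -0.0082 0.035 0 0.15;0 0 0 -0.0082 0.035 0 0.15"}}

```text
time_s: 14.7
ee_pos: [486.1, 272.3, 199.8]
ee_rot: [-0.0, 0.549, 0.836, -0.001]
force: [0.4, 0.3, 0.3]
opening: 72.7
grip_force: 0.0
```

Run:
```python
from h import *
np.set_printoptions(precision=1,suppress=True)
for i in range(6): robot.get_image("top")
T=pose(); np.save("w8T.npy",T); print(T[:3,3],np.degrees(np.arctan2(T[1,1],T[0,1])))
b=save("wrist","w8").astype(int)
m=((b[:,:,2]>100)&(b[:,:,1]<70)&(b[:,:,0]<70)).astype(np.uint8); n,l,s,ce=cv2.connectedComponentsWithStats(m)
for i in range(1,n):
    if s[i,4]>100: print(s[i],ce[i],atz("wrist",ce[i],111,T))
cv2.imwrite("pics/c8.png",cv2.resize(b[90:330,100:420].astype(np.uint8),(800,600),interpolation=cv2.INTER_CUBIC))
```

```text
[487.1 270.  200.1] 23.285774358669816
[ 262   27   47   52 1892] [285.4  52.2] [465.9 372.3 111. ]
[242 168  27  31 658] [255.5 183.2] [485.  273.7 111. ]
```

View pics/c8.png

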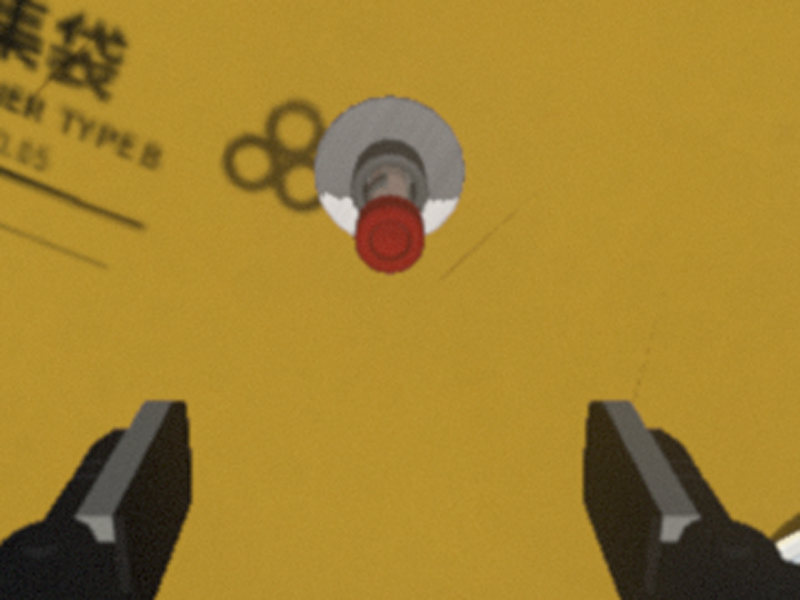

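Run:
```python
from h import *
np.set_printoptions(precision=1,suppress=True)
T=np.load("w8T.npy")
for px,z in[((255.7,185.7),111),((255.7,157),6)]:
    w=atz("wrist",px,z,T);print(w,np.linalg.inv(T)@np.append(w,1))
print(tri([ray("wrist",(255.7,185.7),T),ray("scene",np.array((263,263))/1.5625),ray("top",np.array((292,352))/1.5625)]))
```

```text
[486.  271.8 111. ] [ 2.2 -0.3 89.1  1. ]
[485.5 273.6   6. ] [  4.1   0.1 194.1   1. ]
[486.  271.  109.4]
```

Request:
{"op": "play_rows", "data": {"motion": "0 0 0 -0.0006 0.0014 -0.015 0.15;0 0 0 -0.0005 0.0014 -0.02 0.15;0 0 0 0 0 -0.025 0.15;0 0 0 0 0 -0.025 0.15;0 0 0 0 0 -0.025 0.15;0 0 0 0 0 -0.02 0.15;0 0 0 0 0 -0.012 0.15;0 0 0 0 0 -0.006 0.15"}}

```text
time_s: 15.85
ee_pos: [485.9, 273.2, 51.7]
ee_rot: [-0.0, 0.55, 0.835, -0.0]
force: [-0.3, 0.9, 0.6]
opening: 72.6
grip_force: 0.0
```

Request:
{"op": "play_rows", "data": {"motion": "0 0 0 0 0 0 0.3;0 0 0 0 0 0 0.45;0 0 0 0 0 0 0.6;0 0 0 0 0 0 0.7;0 0 0 0 0 0 0.85;0 0 0 0 0 0 1;0 0 0 0 0 0 1;0 0 0 0 0 0 1", "grip_force": 60}}

```text
time_s: 16.65
ee_pos: [486.2, 274.1, 53.1]
ee_rot: [0.0, 0.549, 0.836, 0.0]
force: [-0.4, 0.1, 7.9]
opening: 22.2
grip_force: 58.3
```

Request:
{"op": "play_rows", "data": {"motion": "0 0 0 0 0 0.005 1;0 0 0 0 0 0.01 1;0 0 0 0 0 0.02 1;0 0 0 0 0 0.025 1;0 0 0 0 0 0.025 1;0 0 0 0 0 0.025 1;0 0 0 0 0 0.02 1;0 0 0 0 0 0.01 1", "grip_force": 80}}

```text
time_s: 17.45
ee_pos: [486.2, 274.0, 194.7]
ee_rot: [0.0, 0.549, 0.836, 0.001]
force: [-0.1, 0.1, -1.1]
opening: 21.8
grip_force: 78.1
```

Run:
```python
from h import *
np.set_printoptions(precision=1,suppress=True)
robot.get_image("top");robot.get_image("top")
T=pose(); print(T[:3,3],np.degrees(np.arctan2(T[1,1],T[0,1])),robot.observe()["opening"],robot.observe()["force"])
for n in("scene","wrist"):
    b=save(n,n[0]+"9").astype(int)
    m=((b[:,:,2]>90)&(b[:,:,1]<70)&(b[:,:,0]<70)).astype(np.uint8); q,l,s,ce=cv2.connectedComponentsWithStats(m)
    print(n,[(s[i],ce[i]) for i in range(1,q) if s[i,4]>15])
print("exp scene cap",proj("scene",[486,273.5,T[2,3]+47+1]),"bottom",proj("scene",[486,273.5,T[2,3]-47]),"rest cap",proj("scene",[486,272.5,103]))
p=cv2.imread("pics/s9_raw.png"); u,v=proj("scene",[486,273.5,T[2,3]]).astype(int)
# column profile of tube in the scene: light vertical strip
g=cv2.imread("pics/s9_raw.png")
for r in range(v-50,v+60,4): print(r,[tuple(int(x) for x in g[r,c]) for c in range(u-9,u+10,3)])
```

```text
[486.2 274.1 193.6] 23.35082330146718 21.330885250332717 [-0.8 -0.8 -0.7]
scene [(array([164, 116,   4,   8,  27], dtype=int32), array([165.8, 119.2])), (array([135, 149,  12,  11, 106], dtype=int32), array([140.8, 153.8])), (array([ 75, 199,   7,   9,  46], dtype=int32), array([ 78. , 203.3])), (array([500, 278,  12,   8,  26], dtype=int32), array([506.8, 281.8]))]
wrist [(array([ 262,   33,   49,   52, 2015], dtype=int32), array([285.8,  58.5])), (array([ 57,  87,  27,  35, 256], dtype=int32), array([ 70.4, 100.9])), (array([ 53, 113,  15,  31, 133], dtype=int32), array([ 59.5, 127.2])), (array([ 65, 121,   8,   8,  22], dtype=int32), array([ 68. , 124.3])), (array([ 47, 150,  11,  14,  31], dtype=int32), array([ 51. , 155.5])), (array([ 52, 153,   9,   9,  30], dtype=int32), array([ 56. , 157.3])), (array([ 227,  258,   56,   68, 3130], dtype=int32), array([254.5, 292.1]))]
exp scene cap [163.7 120.9] bottom [167.  155.4] rest cap [168.6 170.4]
88 [(32, 30, 29), (30, 27, 27), (34, 30, 29), (34, 32, 31), (38, 36, 35), (41, 40, 40), (41, 37, 38)]
92 [(31, 28, 27), (32, 30, 29), (37,
[... 2354 characters left out ...]
10, 132, 174)]
176 [(6, 132, 174), (10, 134, 176), (10, 133, 175), (10, 132, 174), (10, 132, 174), (10, 132, 174), (10, 133, 174)]
180 [(10, 132, 174), (10, 131, 175), (10, 133, 175), (10, 133, 175), (10, 132, 175), (10, 133, 175), (10, 131, 173)]
184 [(10, 133, 176), (10, 133, 176), (10, 132, 173), (10, 132, 175), (10, 133, 177), (10, 136, 178), (10, 135, 177)]
188 [(10, 135, 177), (10, 135, 177), (10, 134, 176), (7, 134, 178), (71, 103, 125), (71, 103, 125), (74, 101, 122)]
192 [(10, 134, 177), (10, 134, 178), (10, 135, 179), (62, 98, 121), (77, 77, 77), (79, 80, 79), (91, 90, 90)]
196 [(10, 134, 178), (10, 132, 176), (10, 134, 178), (52, 94, 120), (74, 74, 73), (73, 73, 72), (74, 73, 74)]
```

Run:
```python
from h import *
np.set_printoptions(precision=1,suppress=True)
I=np.eye(4)
print(atz("wrist",(254.7,326),-58,I)+[12,0,0],atz("wrist",(254.7,258),-41,I)-[12,0,0])
T=np.load("w7T.npy"); w=atz("wrist",(255.5,192),120,T);print(w,np.linalg.inv(T)@np.append(w,1))
b=cv2.imread("pics/w9_raw.png").astype(int);m=((b[:,:,2]>90)&(b[:,:,1]<70)&(b[:,:,0]<70))
for r in range(256,330,5): c=np.where(m[r,200:310])[0]+200; print(r,(c.min(),c.max()) if len(c) else None)
```

```text
[ -0.7  -1.2 -58. ] [ -3.4  -1.2 -41. ]
[552.   -9.4 120. ] [-0.4 -0.5 80.4  1. ]
256 None
261 (np.int64(241), np.int64(268))
266 (np.int64(235), np.int64(274))
271 (np.int64(231), np.int64(278))
276 (np.int64(230), np.int64(279))
281 (np.int64(229), np.int64(280))
286 (np.int64(229), np.int64(280))
291 (np.int64(228), np.int64(281))
296 (np.int64(228), np.int64(281))
301 (np.int64(227), np.int64(282))
306 (np.int64(228), np.int64(281))
311 (np.int64(228), np.int64(281))
316 (np.int64(232), np.int64(276))
321 (np.int64(238), np.int64(271))
326 None
```

Request:
{"op": "play_rows", "data": {"motion": "0 0 0 0.006 -0.025 0.001 1;0 0 0 0.01 -0.042 0 1;0 0 0 0.01 -0.043 0 1;0 0 0 0.01 -0.043 0 1;0 0 0 0.01 -0.043 0 1;0 0 0 0.01 -0.042 0 1;0 0 0 0.0065 -0.029 0 1;0 0 0 0.004 -0.016 0 1"}}

```text
time_s: 18.45
ee_pos: [552.2, -12.2, 192.4]
ee_rot: [-0.0, 0.551, 0.835, -0.001]
force: [0.1, 1.2, 1.2]
opening: 21.9
grip_force: 78.2
```

Request:
{"op": "play_rows", "data": {"motion": "0 0 0 0 0 0 1;0 0 0 0 0 0 1;0 0 0 0 0 0 1;0 0 0 0 0 0 1;0 0 0 0 0 -0.005 1;0 0 0 0 0 -0.005 1;0 0 0 0 0 0 1;0 0 0 0 0 0 1"}}

```text
time_s: 19.25
ee_pos: [552.3, -9.1, 183.3]
ee_rot: [-0.0, 0.549, 0.836, -0.0]
force: [-0.1, 0.4, 0.0]
opening: 21.6
grip_force: 78.2
```

Request:
{"op": "play_rows", "data": {"motion": "0 0 0 0 0 -0.004 1;0 0 0 0 0 -0.005 1;0 0 0 0 0 -0.005 1;0 0 0 0 0 -0.005 1;0 0 0 0 0 -0.005 1;0 0 0 0 0 -0.004 1;0 0 0 0 0 -0.002 1;0 0 0 0 0 0 1"}}

```text
time_s: 20.05
ee_pos: [552.3, -9.1, 153.3]
ee_rot: [-0.0, 0.549, 0.836, -0.0]
force: [-0.0, -0.4, -1.3]
opening: 21.5
grip_force: 78.2
```

Request:
{"op": "play_rows", "data": {"motion": "0 0 0 0 0 -0.001 1;0 0 0 0 0 -0.001 1;0 0 0 0 0 -0.001 1;0 0 0 0 0 -0.001 1;0 0 0 0 0 -0.001 1;0 0 0 0 0 -0.001 1;0 0 0 0 0 0 1;0 0 0 0 0 0 1", "grip_force": 110}}

```text
time_s: 20.85
ee_pos: [552.4, -9.1, 147.5]
ee_rot: [-0.0, 0.549, 0.836, -0.0]
force: [-0.5, -0.0, -0.3]
opening: 21.0
grip_force: 107.4
```

Request:
{"op": "play_rows", "data": {"motion": "0 0 0 0 0 -0.001 1;0 0 0 0 0 -0.001 1;0 0 0 0 0 -0.001 1;0 0 0 0 0 -0.001 1;0 0 0 0 0 -0.001 1;0 0 0 0 0 0 1;0 0 0 0 0 0 1;0 0 0 0 0 0 1"}}

```text
time_s: 21.65
ee_pos: [552.4, -9.2, 142.5]
ee_rot: [0.0, 0.549, 0.836, -0.0]
force: [-0.3, -0.6, 3.7]
opening: 21.0
grip_force: 107.8
```

Request:
{"op": "play_rows", "data": {"motion": "0 0 0 0 0 -0.0015 1;0 0 0 0 0 -0.0015 1;0 0 0 0 0 -0.0015 1;0 0 0 0 0 -0.0015 1;0 0 0 0 0 -0.0015 1;0 0 0 0 0 0 1;0 0 0 0 0 0 1;0 0 0 0 0 0 1"}}

```text
time_s: 22.45
ee_pos: [552.6, -9.2, 135.2]
ee_rot: [0.0, 0.549, 0.836, 0.0]
force: [-1.3, -0.1, 10.0]
opening: 21.2
grip_force: 109.0
```

Request:
{"op": "play_rows", "data": {"motion": "0 0 0 0 0 -0.001 1;0 0 0 0 0 -0.001 1;0 0 0 0 0 -0.001 1;0 0 0 0 0 0 1;0 0 0 0 0 0 1;0 0 0 0 0 0 1;0 0 0 0 0 0 1;0 0 0 0 0 0 1"}}

```text
time_s: 23.25
ee_pos: [554.1, -9.6, 134.6]
ee_rot: [0.002, 0.55, 0.835, 0.001]
force: [-6.3, -1.4, 51.4]
opening: 20.7
grip_force: 113.2
```

Request:
{"op": "play_rows", "data": {"motion": "0 0 0 0 0 0.0005 1;0 0 0 0 0 0.0004 1;0 0 0 0 0 0.0004 1;0 0 0 0 0 0 1;0 0 0 0 0 0 1;0 0 0 0 0 0 1;0 0 0 0 0 0 1;0 0 0 0 0 0 1"}}

```text
time_s: 24.05
ee_pos: [553.5, -9.4, 134.9]
ee_rot: [0.002, 0.549, 0.835, 0.001]
force: [-3.0, 0.0, 33.4]
opening: 21.2
grip_force: 111.1
```

Run:
```python
from h import *
np.set_printoptions(precision=1,suppress=True)
a=save("scene","s10"); t=save("top","t10"); print(robot.observe()["force"],robot.observe()["opening"],pose()[:3,3])
for z in (56,86,110,66,96,120): print(z,[proj("scene",[552.6,-10.4,z])])
c=a[130:235,215:305]; cv2.imwrite("pics/c10.png",cv2.resize(c,(514,600),interpolation=cv2.INTER_CUBIC))
```

```text
[-3.2 -1.3 33.6] 20.98944633442172 [553.5  -9.3 134.9]
56 [array([261.2, 212.2])]
86 [array([261.4, 201.5])]
110 [array([261.6, 192.7])]
66 [array([261.3, 208.7])]
96 [array([261.5, 197.9])]
120 [array([261.7, 189. ])]
```

Run:
```python
from h import *
np.set_printoptions(precision=1,suppress=True)
c=np.array([552.6,-10.4])
a=cv2.imread("pics/s10_raw.png");s6=cv2.imread("pics/s6_raw.png")
ang=np.radians(248.4);p=c+32.5*np.array([np.cos(ang),np.sin(ang)])
for z in(93.2,123.2,56,86,66,96): print(z,proj("scene",[*p,z]), proj("scene",[*c,z]))
# cup rim extent: dark mask
g=cv2.cvtColor(a,cv2.COLOR_BGR2GRAY)
for z in(110,120):
    th=np.linspace(0,2*np.pi,60); q=np.array([proj("scene",[*(c+21.5*np.array([np.cos(t),np.sin(t)])),z]) for t in th]); print(z,"rim box",q.min(0),q.max(0))
print("rows 180-225, cols 244..282 step2")
for r in range(176,226): print(r,*["%3d"%g[r,k] for k in range(240,286,2)])
# template: hub lower corner patch from s6
u,v=proj("scene",[*p,93.2]).astype(int); t=s6[v-9:v+5,u-8:u+9]
best=cv2.matchTemplate(a[150:240,230:300],t,cv2.TM_CCOEFF_NORMED); _,mx,_,loc=cv2.minMaxLoc(best); print(mx,"shift rows",loc[1]+150-(v-9),"cols",loc[0]+230-(u-8))
```

```text
93.2 [267.6 204.7] [261.5 198.9]
123.2 [267.9 193.3] [261.7 187.8]
56 [267.2 218.3] [261.2 212.2]
86 [267.5 207.4] [261.4 201.5]
66 [267.3 214.7] [261.3 208.7]
96 [267.6 203.7] [261.5 197.9]
110 rim box [252.7 188.8] [270.6 196.8]
120 rim box [252.7 185.1] [270.7 193. ]
rows 180-225, cols 244..282 step2
176  97 104 105 107 112 110 111 111 112 106 115 126 131  97  83  82  83  84  84  84  84 107 118
177  88  90 105 109 112 112 114 113 113 109 137 145 137  95  82  85  83  84  85  84  83  85  97
178  83  83  93  94  96  94  95  96  94  98 143 147 142  97  82  84  84  84  84  84  83  83  81
179  84  84  84  84  84  84  85  84  81 129 135 147 155 117  81  83  84  83  85  83  83  84  84
180  84  83  84  85  85  86  86  85  82 129 128 147 159 192  77  83  82  84  84  84  83  83  84
181  83  82  84  86  85  86  89  86  84  99 138 148 159 220 106  81  83  84  83  85  85  84  83
182  83  83  85  86  85  85  86  86  85  87 112 125 150 206 143  81  83  84  83  84  84  85  84
183  84  83  83  86  86  86  87  87  85  82  75  88 140 199 215  77  85  85  83  85  85  85  85
184  84  82  85  85  87  87
[... 3345 characters left out ...]
 91  90  89  90  91  91  88  81 132 131 132 135 152 151 151 153 153 144 119  77  73
220  90  91  90  91  91  91  91  89  87 122 151 150 150 149 149 152 152 152 152 144 102  76  69
221  92  92  91  92  92  90  91  86 133 143 147 148 149 149 148 149 150 150 149 137  88  75  69
222  91  91  91  93  91  91  86 132 146 147 146 147 149 150 148 148 149 149 145 127  79  74  64
223  93  93  92  91  89  89 121 148 145 145 145 147 149 148 147 149 149 152 143 114  76  73 110
224 100  96  93  91 136 122 145 147 145 146 146 147 149 146 149 147 150 150 140  98  77  70 124
225  97  99  96 119 147 143 146 147 147 145 146 146 149 149 147 147 149 147 133  86  76  69 132
0.7458996772766113 shift rows -3 cols -2
```

```bash
python3 -c "
from workcell import robot
print(robot.observe()['force']); print(robot.job_done())"
```

```text
[-3.18044174 -1.31246383 33.5819636 ]
the job is handed in; nothing more can be done
None
```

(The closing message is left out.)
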